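# Open the dial lock of the stock box and present its shackle

## Task

The green steel stock box on the bench is locked: a U-shaped steel shackle pins down its hasp. Turn the black dial counter-clockwise, from click to click, until its white pointer stands at the red index mark that faces the shackle, and leave it set there; then pull the shackle straight up and out of the box, without forcing it, and present it: finish while still holding it in the gripper, upright and still in the air, with its feet at least 8 cm above the lid. Do not knock the other things on the bench.

Things in the scene. Friction and masses are not known exactly. Their poses are not given: they have to be found in the camera images.
- lockbox: Green steel stock box, 170 mm (x) by 220 mm (y) by 75 mm high, fixed; origin at the centre of its underside, z up. On the lid, at x = 0: black dial at y = +30 mm, shackle at y = -46 mm. A 72 mm wide, 4 mm thick steel hasp strap lies on the lid from its -y edge to y = -10 mm (top 79 mm above the bench); the shackle passes through two slots in strap and lid.
- dial (a joint): Dial angle, rad, counter-clockwise from above positive. 0 = white pointer at the red index mark on the dial's -y (shackle) side; only within 0.1 of 0 is the shackle free. Starts one to three notches before it (-1.7 to -0.5); range -1.8 to +0.6, so it can pass the mark. Clicks into a sprung notch every 0.524 rad (30 deg; one at 0), about 0.1 N m from one to the next; stays there when let go.
- dial_grip (a point): Point on the dial's axis at grip height, 104 mm above the bench; turns with the dial. The grip is an upright bar 12 mm thick, 46 mm long, 86 to 109 mm above the bench, on a round collar of 52 mm diameter (up to 87 mm). The bar lies along the point's y (the box's y when the dial reads 0): pinch it along the point's x. The white pointer line is on the bar's -y end.
- shackle: Loose U-shaped steel shackle, 0.13 to 0.22 kg, 101 mm tall, upright; origin midway between the undersides of its legs, z up to the bow. Locked, its origin is 26 mm above the bench, its legs 53 mm below the top of the hasp strap. Legs 8 mm (x) by 20 mm (y) at x = -18 and +18 mm, 1.5 mm play in the slots; a locked dial blocks it after 3 mm of lift.
- shackle_bow (a point): Middle of the shackle's bow, a horizontal round bar of 10 mm diameter with a 26 mm straight part along the shackle's x (the box's x while locked), 96 mm above the shackle's origin (122 mm above the bench when locked, 43 mm above the strap). Pinch it along y.
- desk_lamp: Grey desk lamp, fixed, an obstacle to keep clear of. Its origin is only a reference point. Post 27 mm thick at (+0.29, +0.22) m from the origin, on a round foot. From its top a thin straight bar about 0.48 m above the bench slopes down to 0.37 m above it at (-0.27, -0.24) m from the origin, where the wide shade hangs.
- matchbox: Blue and yellow matchbox, 54x37x16 mm, loose bystander; origin at the centre of its underside.
- glass_bowl: Small clear glass bowl, 69 mm wide, 36 mm high, loose bystander; origin at the centre of its underside.
- dapping_block: Brass doming cube, 50x50x51 mm, loose bystander; origin at the centre of its underside.
There are look-alikes about, which are no part of the job. Of the things shaped like the shackle, the steel one is meant.

How it is judged:
On the way, in this order (a step that is already met when the one before it is completed fails the run):
1. the dial stands at the mark, the shackle still in the box (value of joint dial between -0.13 and 0.13 rad and z of shackle in the frame of lockbox below 0.036 m), for 0.2 s.
2. the shackle is pulled out of the slots (z of shackle in the frame of lockbox above 0.082 m), for 0.1 s.
At the end, for the whole second after the job is handed in: The gripper's fingers hold the shackle (over 3 N) still (under 30 mm/s) and upright (within 20 deg), its feet more than 150 mm above the bench (71 mm above the hasp strap), off the box; the dial stands within 0.2 rad of the mark (height (world z) of shackle above 0.15 m and angle between shackle's own z axis and vertical below 0.35 rad and linear speed of shackle below 0.03 m/s and contact force between shackle and the fingers above 3 N and contact force between shackle and lockbox below 0.1 N and value of joint dial between -0.2 and 0.2 rad); the arm keeps its last pose, push and grip.
It fails at once if the shackle is forced against the lock (over 40 N) (contact force between shackle and lockbox above 40 N).
It fails at once if the matchbox is knocked (moved over 20 mm) (distance of matchbox from where it was at the start of the episode above 0.02 m).
It fails at once if the glass bowl is knocked (moved over 20 mm) (distance of glass_bowl from where it was at the start of the episode above 0.02 m).
It fails at once if the dapping block is knocked (moved over 20 mm) (distance of dapping_block from where it was at the start of the episode above 0.02 m).
It also fails if it takes over 54 s, if anything falls off the work surface, if the arm or the gripper's body presses on something with over 40 N, if the wrist force passes 120 N, or if a joint passes its speed limit or range.

## Robot

A 7-joint arm with a two-finger parallel gripper is mounted at the origin on a cart in front of the work surface, level with it; the furniture and walls round the work are solid. World frame = base frame: x ahead of the robot, y to its left, z up, the work surface at z = 0. Lengths are in m, angles in rad, forces in N, time in s.
With the tool pointing down it reaches from about 0.35 to 0.9 m from the base axis. Payload 8.1 kg.
Tool frame: the origin (TCP) lies at the very end of the fingers, on their centre line; the grasp point (between the pads) lies 19 mm behind it; z points along the fingers, y is the line along which they close (so a half turn about z gives the same grasp; the last joint's range is limited). The gripper opens to 92 mm and grips with 3 to 60 N. Pads are 19 mm wide; open, the fingers measure 130 mm over their backs; the gripper's body (75 mm by 190 mm) begins 47 mm behind the grasp point.
Start: joints at [1.111, 0.434, 0.025, 1.573, -0.012, 1.134, -0.075], TCP at [0.218, -0.586, 0.227] pointing down, gripper open.
Joint ranges: [-2.62, 2.62], [-0.44, 2.09], [-1.27, 1.32], [0.08, 2.57], [-1.32, 4.46], [0.12, 2], [-2.74, 2.74]. Speed limits (rad/s): [2.22, 2.22, 3.01, 3.01, 3.14, 3.14, 3.14].

## Interface

Orientations are given as a rotation vector (axis times angle).
In Python, from cell import arm gives the robot as it stands.
- The arm moves only by the shell command python3 -m pendant 'ROWS' [FORCE]. ROWS is a JSON object of lists of equal length, an entry for each row: "slide": the shift along the tool's x, y, z in units of 0.3 m (1.0 is 0.3 m), a list of three; "dr": the turn, a rotation vector about the tool's x, y, z in units of 0.12 rad (1.0 is 0.12 rad), a list of three; "claw": the opening, from 0 (shut) to 1 (fully open). In form: {"slide": [[tx, ty, tz], ...], "dr": [[ax, ay, az], ...], "claw": [claw, ...]}. A call has 1 to 10 rows; each row shifts and turns the commanded pose from where the row before left it, along the tool's axes as they then stand; what a row does not reach is not made up. A row lasts 1/10 s, in which the tool goes at most 50 mm and 8.59 degrees, less where a joint would pass 70% of its speed; a pose out of reach is approached as far as the arm can. A call with a number of a shift or a turn outside -1 to 1 is refused whole. A call with a gripper value outside its range is refused whole. The fingers move at their own pace and stop on an object; FORCE is the grip in N (left out, the last holds). Time passes only in rows, so rows that do not move let the fingers close. It gives the time, the measured TCP pose, the force, the opening and the grip force at its end, in the units of the state.
- arm.observe(): the state, without advancing time (a new reading comes with each control period).
- arm.get_image(name): name is "scene" or "side" or "wrist"; returns the picture (384x512x3 uint8, red, green, blue); there is no depth.
- arm.calibration(name): a dict with "K" (3x3 intrinsics, pixels), "xyz" and "orientation" of the camera in the world. Camera axes: x right, y up, looking along -z (the intrinsics and any distortion apply to the point x, -y, -z); pixel columns grow to the right and rows downward; lengths in m; the calibration is good to about 2 mm. The wrist camera is an equidistant fisheye: a pixel r from the principal point sees the ray r / f radians off the axis. A picture is of the moment at which its call begins: read the wrist's pose just before it. calibration takes no time and is no camera call; for the wrist camera it gives the pose at the moment of the call.
- arm.sign_off(): hands the job in; it is judged then, once.
The state is a dict: "clock": time; "joints": joint angles; "dq": joint speeds; "joint_efforts": joint torques, N m; "position": TCP position; "ee_rot": TCP orientation; "force": force on the tool from outside, world axes, zero at the start; "ft_torque": the same for the moment, N m; "width": opening from 0.0 (shut) to 1.0 (fully open); "gripper_force": force on a finger pad.
Only numpy, scipy, OpenCV 4.12 (cv2) and the standard library are available. Lean on these libraries where they do the work, as an engineer would, in place of code of your own. Each camera call takes 0.05 s, during which the arm holds its last target. There are 200 camera calls.

## Working session

There is one attempt and no reset: what is moved stays moved. The work goes in short steps, Python scripts to look and compute and a shell command to move; the robot and the scene stay as the last step left them, time stands still between calls to the robot, and variables do not carry over. Pictures are saved under pics/ and viewed, at most 11 in all, crops included, and the job is handed in when it is done.

```bash
mkdir -p pics; ls; python3 - <<'E'
from cell import arm
import cv2,numpy as np
s=arm.observe();print(s)
ims=[arm.get_image(n) for n in("scene","side")]
for n,i in zip(("scene","side"),ims):
    cv2.imwrite(f"pics/{n}0.png",i[...,::-1]); c=arm.calibration(n); print(n,c)
cv2.imwrite("pics/both0.png",cv2.resize(np.vstack(ims),None,fx=.78,fy=.78)[...,::-1])
E
```

```text
pics
{'clock': 0.0, 'joints': array([ 1.11140673,  0.43521687,  0.02495922,  1.57410508, -0.01158414,
        1.13397736, -0.0751062 ]), 'dq': array([-1.57210901e-03, -2.42106107e-03, -9.62454610e-04,  1.46654041e-03,
        7.97915325e-05,  5.51903891e-04,  4.85072370e-04]), 'joint_efforts': array([ 5.54249855e-04, -6.67858028e+01,  9.85089540e-01, -3.14466298e+01,
       -6.05250592e-02,  4.29440313e-02,  2.08971146e-04]), 'position': array([ 0.2180633 , -0.58518108,  0.22594552]), 'ee_rot': array([-3.09027125e+00, -5.57121147e-01,  6.65573674e-04]), 'force': array([ 0.24333739, -0.90491921, -0.5872342 ]), 'ft_torque': array([-0.00737249,  0.0166251 , -0.00144054]), 'gripper_force': 0.0, 'width': 0.9972899067545486}
scene {'K': array([[481.50990291,   0.        , 264.02426103],
       [  0.        , 481.50990291, 189.87490061],
       [  0.        ,   0.        ,   1.        ]]), 'xyz': array([ 0.31787835, -0.51420717,  1.10837461]), 'orientation': array([ 0.55813901, -0.1191535 , -0.42110001])}
side {'K': array([[378.46149084,   0.        , 250.62874278],
       [  0.        , 378.46149084, 190.25503974],
       [  0.        ,   0.        ,   1.        ]]), 'xyz': array([0.41175019, 0.88340361, 0.4629981 ]), 'orientation': array([ 0.13713991, -1.58311299, -2.50934841])}
```

View pics/both0.png

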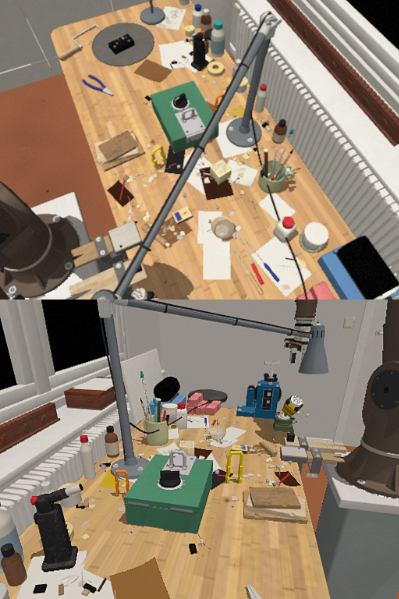

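The green box is at about (230,150) in scene and (218,243) in side. The steel shackle on it is at about scene (240,148) and side (227,205). The look-alikes are a yellow shackle (scene (200,200), side (300,213)) and an orange one (side (152,235)), both lying off the box. The steel one in the box fits the description, so I'll confirm it in an enlarged crop.

```bash
python3 - <<'E'
import cv2,numpy as np
a=cv2.imread("pics/scene0.png")[100:220,170:330];b=cv2.imread("pics/side0.png")[170:310,140:327]
a=cv2.resize(a,(400,300),interpolation=cv2.INTER_CUBIC);b=cv2.resize(b,(400,300),interpolation=cv2.INTER_CUBIC)
a=cv2.imread("pics/scene0.png")[100:220,170:330];a=cv2.resize(a,(800,600),interpolation=cv2.INTER_CUBIC)
b=cv2.imread("pics/side0.png")[180:300,140:300];b=cv2.resize(b,(800,600),interpolation=cv2.INTER_CUBIC)
cv2.imwrite("pics/ca.png",a);cv2.imwrite("pics/cb.png",b)
E
```

```text
(no output)
```

View pics/ca.png

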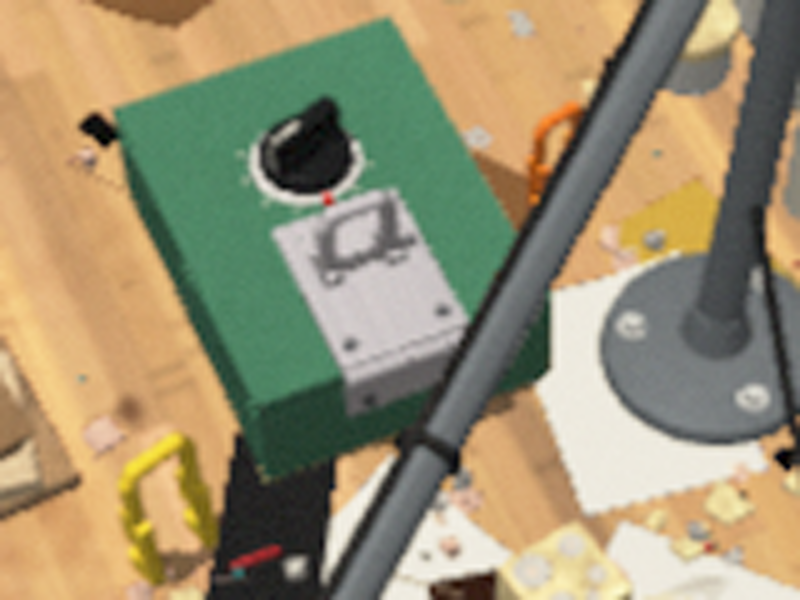

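View pics/cb.png

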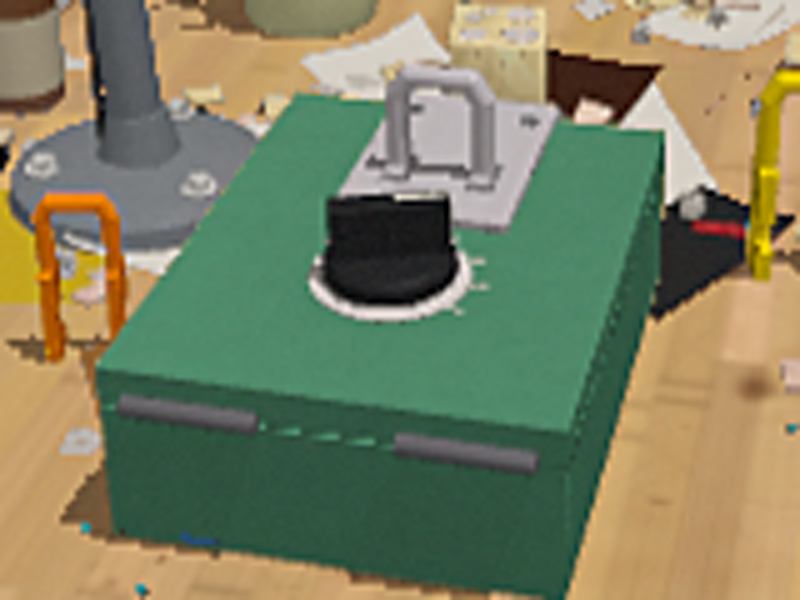

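The steel U, whose feet sit in the hasp slots, is the one meant; yellow and orange stand on the bench. The dial bar's white pointer is at its left end in the scene view, so counter-clockwise goes to the red mark at crop (328,198). Next I compute poses.

```bash
cat > h.py <<'E'
import numpy as np
from scipy.spatial.transform import Rotation as R
def ray(c,px):
    d=np.linalg.inv(c["K"])@[px[0],px[1],1.]
    return c["xyz"],R.from_rotvec(c["orientation"]).apply([d[0],-d[1],-d[2]])
def onz(c,px,z):
    o,d=ray(c,px); return (o+d*(z-o[2])/d[2])[:2]
def proj(c,p):
    q=R.from_rotvec(c["orientation"]).inv().apply(np.asarray(p)-c["xyz"])
    u=c["K"]@[q[0],-q[1],-q[2]]; return u[:2]/u[2]
E
python3 - <<'E'
from h import *
from cell import arm
from scipy.optimize import least_squares
cs=arm.calibration("scene");cd=arm.calibration("side")
S=lambda p:onz(cs,(170+p[0]/5-.4,100+p[1]/5-.4),p[2])
D=lambda p:onz(cd,(140+p[0]/5-.4,180+p[1]/5-.4),p[2])
W,H=.085,.11
obs=[(S((115,110,.075)),(-W,H)),(S((388,18,.075)),(W,H)),(S((255,405,.075)),(-W,-H)),
(D((98,368,.075)),(W,H)),(D((570,432,.075)),(-W,H)),(D((664,130,.075)),(-W,-H)),(D((295,95,.075)),(W,-H))]
def f(v,raw=0):
    M=R.from_euler('z',v[2]).as_matrix()[:2,:2]
    return np.concatenate([v[:2]+M@np.array(l)-o for o,l in obs])
r=least_squares(f,[.6,-.2,0],loss='soft_l1',f_scale=.003);print(r.x,np.round(r.fun*1000,1))
v=r.x;M=R.from_euler('z',v[2]).as_matrix()[:2,:2]
print("dial",v[:2]+M@[0,.03],"shackle",v[:2]+M@[0,-.046])
loc=lambda q:np.round((M.T@(q-v[:2]))*1000,1)
print("bar ends local, scene",loc(S((325,103,.109))),loc(S((272,158,.109))),"side",loc(D((328,200,.109))),loc(D((450,195,.109))))
print("red mark",loc(S((328,198,.076))), "bow scene",loc(S((355,222,.127))),"side",loc(D((440,70,.127))))
s=arm.observe();T=R.from_rotvec(s["ee_rot"]).as_matrix();print(T)
for n,z,c in(("scene",0,cs),("side",0,cd)):pass
# lamp: find origin from foot centre in scene/side
print("foot",onz(cs,(170+735/5,100+345/5),.01),onz(cd,(140+130/5,180+180/5),.01))
E
```

```text
[ 0.58568836  0.26392334 -0.00335035] [-2.2  0.7  1.6  1.4  0.1 -2.5  0.9  0.6 -0.4 -0.  -1.1  1.2  0.9 -2.2]
dial [0.58578887 0.29392317] shackle [0.58553424 0.21792359]
bar ends local, scene [16.4 37.1] [-24.1  13.6] side [22.  35.5] [-21.3  22. ]
red mark [1.1 1. ] bow scene [ -5.5 -57.8] side [ -0.5 -44.6]
[[ 9.37035574e-01  3.49233373e-01 -6.19329227e-04]
 [ 3.49233897e-01 -9.37034710e-01  1.28000493e-03]
 [-1.33312543e-04 -1.41570091e-03 -9.99998989e-01]]
foot [0.76927308 0.12210838] [0.75989677 0.13983739]
```

Dial is at (0.586,0.294), shackle at (0.585,0.218), box yaw ≈ 0, dial ≈ -1.05 (two notches). The lamp bar lies between the arm and the box, so I rise above it first.

```bash
python3 -m pendant '{"slide":[[0,0,-0.15],[0,0,-0.16],[0,0,-0.16],[0,0,-0.16],[0,0,-0.16],[0,0,-0.16],[0,0,-0.1],[0,0,0]],"dr":[[0,0,0],[0,0,0],[0,0,0],[0,0,0],[0,0,0],[0,0,0],[0,0,0],[0,0,0]],"claw":[1,1,1,1,1,1,1,1]}' 25; python3 -c "
from cell import arm;print(arm.observe()['joints'])"
```

```text
clock: 0.9
position: [0.2185, -0.5862, 0.546]
ee_rot: [3.085, 0.556, 0.003]
force: [0.2, -0.0, -0.1]
width: 1.002
gripper_force: 0.0
[ 1.09259748  0.39041014  0.06792275  0.87654791 -0.02707467  1.86870109
 -0.06674395]
```

```bash
python3 -m pendant '{"slide":[[0.146,-0.041,0],[0.146,-0.041,0],[0.146,-0.041,0],[0.146,-0.041,0],[0.146,-0.041,0],[0.146,-0.041,0],[0.146,-0.041,0],[0,0,0]],"dr":[[0,0,0],[0,0,0],[0,0,0],[0,0,0],[0,0,0],[0,0,0],[0,0,0],[0,0,0]],"claw":[0.5,0.5,0.5,0.5,0.5,0.5,0.5,0.5]}'; python3 -c "
from cell import arm;print(arm.observe()['joints'])"
```

```text
clock: 1.7
position: [0.4809, -0.3924, 0.5394]
ee_rot: [-3.084, -0.572, -0.001]
force: [-0.4, 0.3, -0.1]
width: 0.5
gripper_force: 0.0
[ 0.62173611  0.38655009 -0.03911082  0.89653409  0.01131023  1.862056
 -0.61511947]
```

```bash
python3 -m pendant '{"slide":[[0.106,-0.114,0],[0.106,-0.114,0],[0.106,-0.114,0],[0.106,-0.114,0],[0.106,-0.114,0],[0.106,-0.114,0],[0.106,-0.114,0],[0.106,-0.114,0],[0,0,0]],"dr":[[0,0,0],[0,0,0],[0,0,0],[0,0,0],[0,0,0],[0,0,0],[0,0,0],[0,0,0],[0,0,0]],"claw":[0.5,0.5,0.5,0.5,0.5,0.5,0.5,0.5,0.5]}'; python3 -c "
from cell import arm;print(arm.observe()['joints'])"
```

```text
clock: 2.6
position: [0.6196, -0.0455, 0.5392]
ee_rot: [-3.085, -0.572, 0.005]
force: [0.4, -1.2, -0.5]
width: 0.5
gripper_force: 0.0
[ 0.076064    0.39464222 -0.16229385  0.8865863   0.06088329  1.86793548
 -1.26027806]
```

```bash
python3 -m pendant '{"slide":[[0.025,-0.152,0],[0.025,-0.152,0],[0.025,-0.152,0],[0.025,-0.152,0],[0.025,-0.152,0],[0.025,-0.152,0],[0.025,-0.152,0],[0,0,0]],"dr":[[0,0,0],[0,0,0],[0,0,0],[0,0,0],[0,0,0],[0,0,0],[0,0,0],[0,0,0]],"claw":[0.5,0.5,0.5,0.5,0.5,0.5,0.5,0.5]}'
```

```text
clock: 3.4
position: [0.5534, 0.2709, 0.5397]
ee_rot: [-3.087, -0.572, 0.006]
force: [0.2, -0.5, -0.8]
width: 0.499
gripper_force: 0.0
```

```bash
python3 -m pendant '{"slide":[[0,0,0.16],[0,0,0.16],[0,0,0.16],[0,0,0.16],[0,0,0.16],[0,0,0.13],[0,0,0]],"dr":[[0,0,-0.7],[0,0,-0.7],[0,0,0],[0,0,0],[0,0,0],[0,0,0],[0,0,0]],"claw":[0.5,0.5,0.5,0.5,0.5,0.5,0.5]}'
python3 - <<'E'
from cell import arm
import cv2
s=arm.observe();print(s["position"],s["ee_rot"],s["joints"])
c=arm.calibration("wrist");print(c);im=arm.get_image("wrist")
cv2.imwrite("pics/w1.png",im[...,::-1])
E
```

```text
clock: 4.1
position: [0.5535, 0.2612, 0.2567]
ee_rot: [3.031, 0.813, -0.017]
force: [-0.9, 0.3, 0.3]
width: 0.502
gripper_force: 0.0
[0.55345429 0.26117779 0.2566563 ] [ 3.03111606  0.81265089 -0.01660568] [-0.31514642  0.42197475 -0.30995302  1.53228817  0.13311301  1.21935194
 -1.69378734]
{'K': array([[297.31863964,   0.        , 256.30481891],
       [  0.        , 297.31863964, 192.86082996],
       [  0.        ,   0.        ,   1.        ]]), 'xyz': array([0.6181827 , 0.29888079, 0.41340565]), 'orientation': array([-0.25996935,  0.15135541, -1.03916814])}
```

View pics/w1.png

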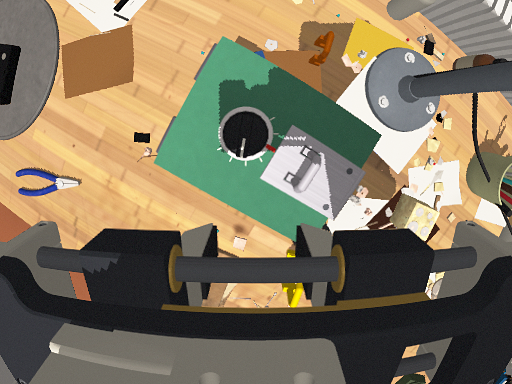

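The wrist picture shows the dial at about (245,133), its white pointer near (243,147), the red mark at (271,149) and the shackle bow at about (303,165). I'll enlarge this and measure.

```bash
cat >> h.py <<'E'
def wonz(c,px,z):
    K=c["K"];d=np.array([px[0]-K[0,2],px[1]-K[1,2]])/K[0,0];r=np.hypot(*d)
    v=np.array([d[0]/r*np.sin(r),-d[1]/r*np.sin(r),-np.cos(r)])
    v=R.from_rotvec(c["orientation"]).apply(v);o=c["xyz"];return (o+v*(z-o[2])/v[2])[:2]
E
python3 - <<'E'
import cv2
a=cv2.imread("pics/w1.png")[95:215,210:370];cv2.imwrite("pics/w1c.png",cv2.resize(a,(800,600),interpolation=cv2.INTER_CUBIC))
E
```

```text
(no output)
```

View pics/w1c.png

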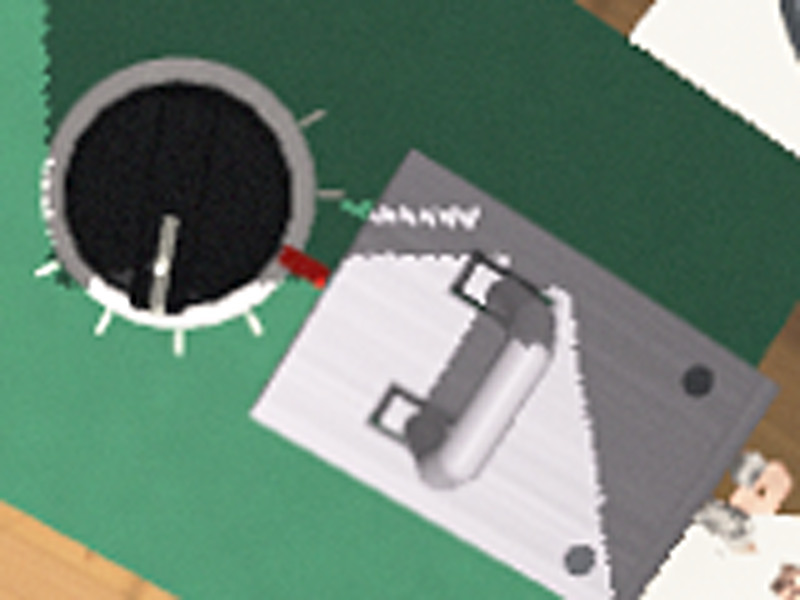

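The crop shows the pointer line from (171,215) to (160,312), two tick marks before the red mark. The black collar centre is at (180,195), the bow middle at (497,412).

```bash
python3 - <<'E'
from h import *
c={"K":np.array([[297.3186,0,256.3048],[0,297.3186,192.8608],[0,0,1]]),"xyz":np.array([0.6181827,0.29888079,0.41340565]),"orientation":np.array([-0.25996935,0.15135541,-1.03916814])}
W=lambda x,y,z:wonz(c,(210+x/5-.4,95+y/5-.4),z)
a,b=W(171,215,.109),W(160,312,.109);d=b-a
print("pointer",a,b,"theta",np.arctan2(d[0],-d[1]),"from centre",b-W(180,195,.087))
print("collar",W(180,195,.087),"ring",W(183,193,.077),"bow",W(497,412,.127),"red",W(303,266,.076))
E
```

```text
pointer [0.58479605 0.29476395] [0.56605446 0.28675196] theta -1.1668116311914982 from centre [-0.02116107 -0.00819337]
collar [0.58721553 0.29494533] ring [0.58699949 0.29446251] bow [0.5854375  0.21946657] red [0.58605285 0.26242245]
```

```bash
python3 -m pendant '{"slide":[[0.076,-0.02,0],[0.075,-0.021,0],[0,0,0.15],[0,0,0.15],[0,0,0.12],[0,0,0],[0,0,0]],"dr":[[0,0,0],[0,0,0],[0,0,0],[0,0,0],[0,0,0],[0,0,0],[0,0,0]],"claw":[0.5,0.5,0.5,0.5,0.5,0.5,0.5]}'
python3 -c "
from cell import arm
from h import *
s=arm.observe();T=R.from_rotvec(s['ee_rot']).as_matrix();print(s['position'],T,(T.T@(np.array([.5865,.2945,.091])-s['position']))/.3)"
```

```text
clock: 4.85
position: [0.5905, 0.2985, 0.1393]
ee_rot: [-3.034, -0.814, -0.004]
force: [0.3, 0.6, 0.6]
width: 0.499
gripper_force: 0.0
[0.59053863 0.29850644 0.13929716] [[ 8.65682563e-01  5.00588961e-01  2.09555146e-03]
 [ 5.00587705e-01 -8.65685096e-01  1.12409168e-03]
 [ 2.37679556e-03  7.59007274e-05 -9.99997173e-01]] [-0.0187218   0.00480984  0.16094686]
```

```bash
python3 -m pendant '{"slide":[[-0.018,0.005,0],[0,0,0.08],[0,0,0.08],[0,0,0],[0,0,0]],"dr":[[0,0,0],[0,0,0],[0,0,0],[0,0,0],[0,0,0]],"claw":[0.5,0.5,0.5,0.5,0.5]}'
python3 -c "
from cell import arm
import cv2
s=arm.observe();print(s['position'])
a=arm.get_image('wrist');cv2.imwrite('pics/w2.png',a[...,::-1])
a=arm.get_image('side')[170:320,120:320];cv2.imwrite('pics/s2.png',cv2.resize(a[...,::-1],(800,600),interpolation=cv2.INTER_CUBIC))"
```

```text
clock: 5.35
position: [0.5861, 0.2945, 0.0909]
ee_rot: [-3.034, -0.814, -0.003]
force: [0.5, -0.2, 1.2]
width: 0.503
gripper_force: 0.0
[0.58606731 0.29446438 0.09090823]
```

View pics/s2.png

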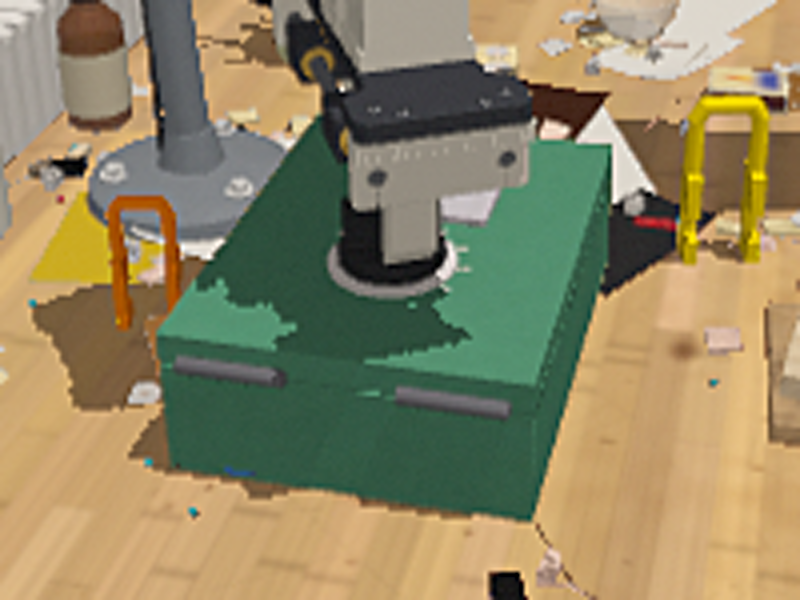

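The fingers straddle the dial grip (the near one at crop (410,230)), with no contact force. I close gently.

```bash
python3 -m pendant '{"slide":[[0,0,0],[0,0,0],[0,0,0],[0,0,0],[0,0,0],[0,0,0],[0,0,0],[0,0,0]],"dr":[[0,0,0],[0,0,0],[0,0,0],[0,0,0],[0,0,0],[0,0,0],[0,0,0],[0,0,0]],"claw":[0.3,0.15,0,0,0,0,0,0]}' 20
```

```text
clock: 6.25
position: [0.5855, 0.294, 0.0888]
ee_rot: [3.034, 0.815, 0.001]
force: [1.1, -1.2, 0.9]
width: 0.131
gripper_force: 19.9
```

```bash
python3 -m pendant '{"slide":[[0,0,0],[0,0,0],[0,0,0],[0,0,0],[0,0,0],[0,0,0],[0,0,0],[0,0,0],[0,0,0],[0,0,0]],"dr":[[0,0,-0.6],[0,0,-0.6],[0,0,-0.6],[0,0,-0.6],[0,0,-0.6],[0,0,-0.6],[0,0,-0.6],[0,0,-0.6],[0,0,0],[0,0,0]],"claw":[0,0,0,0,0,0,0,0,0,0]}'
python3 -c "
from cell import arm
from h import *
s=arm.observe();T=R.from_rotvec(s['ee_rot']).as_matrix();print(np.arctan2(T[1,1],T[0,1]),s['ft_torque'],T[:,2])"
```

```text
clock: 7.25
position: [0.5851, 0.2932, 0.0886]
ee_rot: [2.68, 1.638, -0.002]
force: [-1.8, -2.9, 4.1]
width: 0.223
gripper_force: 32.1
-0.4736214936539971 [-0.77712703  0.3565474  -0.9931212 ] [-8.15192992e-04 -9.98876928e-04 -9.99999169e-01]
```

The opening grew to 20 mm, so the dial is not following the fingers fully. I take a look.

```bash
python3 -c "
from cell import arm
import cv2,numpy as np
c=arm.calibration('wrist');print(c['xyz'],c['orientation'])
a=arm.get_image('wrist');cv2.imwrite('pics/w3.png',a[...,::-1])
b=arm.get_image('scene')[100:190,180:300];c=arm.get_image('side')[190:280,160:280]
f=lambda i:cv2.resize(i[...,::-1],(400,300),interpolation=cv2.INTER_CUBIC)
cv2.imwrite('pics/m3.png',np.vstack([np.hstack([f(b),f(c)]),np.hstack([f(a[150:300,150:350]),f(a)])]))"
```

```text
[0.6182503  0.3588286  0.24613259] [-0.27122606  0.06662922 -0.47024318]
```

View pics/m3.png

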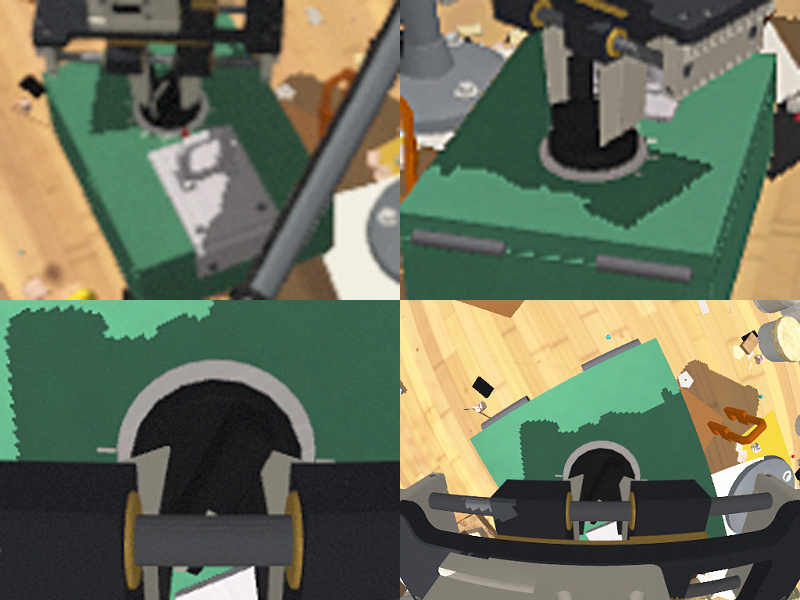

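The bar (lower-left crop, running from (250,400) to (190,560)) is skewed about 0.5 rad between the pads, because the 20 N grip was too weak for the detent. More grip force will square it up.

```bash
python3 -m pendant '{"slide":[[0,0,0],[0,0,0],[0,0,0],[0,0,0],[0,0,0]],"dr":[[0,0,0],[0,0,0],[0,0,0],[0,0,0],[0,0,0]],"claw":[0,0,0,0,0]}' 55;python3 -c "
from cell import arm
from h import *
s=arm.observe();T=R.from_rotvec(s['ee_rot']).as_matrix();print(np.arctan2(T[1,1],T[0,1]),s['ft_torque'],T[:,2])"
```

```text
clock: 7.9
position: [0.5852, 0.2932, 0.0886]
ee_rot: [2.679, 1.64, -0.001]
force: [-1.1, -4.7, 5.4]
width: 0.203
gripper_force: 59.3
-0.47203528848925336 [-1.18188696  0.36093187 -1.34146761] [-3.61114246e-04 -1.19976896e-03 -9.99999215e-01]
```

```bash
python3 -m pendant '{"slide":[[0,0,0],[0,0,0],[0,0,0],[0,0,0],[0,0,0]],"dr":[[0,0,0],[0,0,0],[0,0,0],[0,0,0],[0,0,0]],"claw":[0,0,0,0,0]}' 55;python3 -c "
from cell import arm
from h import *
s=arm.observe();print(s['ft_torque'])
c={'K':arm.calibration('wrist')['K'],'xyz':np.array([0.6182503,0.3588286,0.24613259]),'orientation':np.array([-0.27122606,0.06662922,-0.47024318])}
import cv2
for a,b in (((275,202.5),(245,250)),((262,200),(233,243))):
  d=wonz(c,b,.109)-wonz(c,a,.109);print(wonz(c,a,.109),np.arctan2(d[0],-d[1]))
a=arm.get_image('wrist')
cv2.imwrite('pics/w4.png',cv2.resize(a[190:310,180:340][...,::-1],(800,600),interpolation=cv2.INTER_CUBIC))"
```

```text
clock: 8.4
position: [0.5864, 0.294, 0.0886]
ee_rot: [2.676, 1.643, 0.003]
force: [4.4, -2.1, -1.7]
width: 0.129
gripper_force: 54.1
[-0.72620454 -1.01104699  0.01929467]
[0.6062036  0.31578933] -0.9983102982165866
[0.60116595 0.31979825] -1.040152210192195
```

View pics/w4.png

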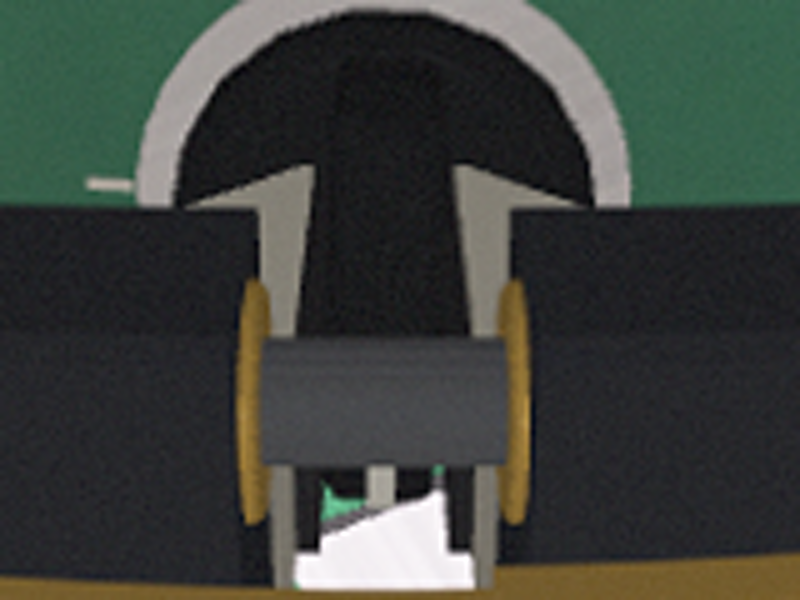

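The dial snapped over and the bar is square between the pads again (opening 12 mm, pointer near (380,490)). On to the mark with the firmer grip.

```bash
python3 -m pendant '{"slide":[[0,0,0],[0,0,0],[0,0,0],[0,0,0],[0,0,0],[0,0,0],[0,0,0],[0,0,0],[0,0,0],[0,0,0]],"dr":[[0,0,-0.5],[0,0,-0.5],[0,0,-0.5],[0,0,-0.5],[0,0,-0.5],[0,0,-0.5],[0,0,-0.5],[0,0,-0.4],[0,0,0],[0,0,0]],"claw":[0,0,0,0,0,0,0,0,0,0]}' 58;python3 -c "
from cell import arm
from h import *
s=arm.observe();T=R.from_rotvec(s['ee_rot']).as_matrix();print(np.arctan2(T[1,1],T[0,1]),s['ft_torque'],T[:,2])"
```

```text
clock: 9.45
position: [0.5868, 0.294, 0.0886]
ee_rot: [2.222, 2.219, 0.003]
force: [6.1, -1.9, -1.8]
width: 0.123
gripper_force: 57.5
-0.0015713855759845051 [-0.64588723 -1.40285171  0.07953341] [ 2.60707525e-03  3.77949472e-04 -9.99996530e-01]
```

```bash
python3 -m pendant '{"slide":[[0,0,0],[0,0,0],[0,0,0],[0,0,0],[0,0,0]],"dr":[[0,0,0],[0,0,0],[0,0,0],[0,0,0],[0,0,0]],"claw":[0,0,0,0,0]}';python3 -c "
from cell import arm
from h import *
s=arm.observe();T=R.from_rotvec(s['ee_rot']).as_matrix();print(np.arctan2(T[1,1],T[0,1]),s['ft_torque'],T[:,2])"
```

```text
clock: 9.95
position: [0.5868, 0.294, 0.0886]
ee_rot: [2.222, 2.218, 0.003]
force: [6.0, -1.7, -2.6]
width: 0.126
gripper_force: 57.5
-0.001641349147845873 [-0.63329362 -1.36081045  0.09301489] [ 2.69525361e-03  2.69028531e-04 -9.99996332e-01]
```

```bash
python3 -m pendant '{"slide":[[0,0,0],[0,0,0],[0,0,0],[0,0,0],[0,0,-0.1],[0,0,-0.16],[0,0,-0.15],[0,0,0],[0,0,0]],"dr":[[0,0,0],[0,0,0],[0,0,0],[0,0,0],[0,0,0],[0,0,0],[0,0,0],[0,0,0],[0,0,0]],"claw":[0.2,0.4,0.5,0.5,0.5,0.5,0.5,0.5,0.5]}'
python3 -m pendant '{"slide":[[0,0,0],[0,0,0],[0,0,0],[0,0,0],[0,0,0],[0,0,0],[0,0,0],[0,0,-0.1],[0,0,-0.1],[0,0,0]],"dr":[[0,0,-1],[0,0,-1],[0,0,-1],[0,0,-1],[0,0,-1],[0,0,-1],[0,0,-0.54],[0,0,0],[0,0,0],[0,0,0]],"claw":[0.5,0.5,0.5,0.5,0.5,0.5,0.5,0.5,0.5,0.5]}'
python3 -c "
from cell import arm
import cv2
c=arm.calibration('wrist');a=arm.get_image('wrist');print(repr(c['xyz']),repr(c['orientation']));cv2.imwrite('pics/w5.png',a[...,::-1])
print(arm.observe()['joints'])"
```

```text
clock: 10.85
position: [0.5855, 0.2946, 0.213]
ee_rot: [2.223, 2.219, 0.004]
force: [0.3, -0.7, 0.3]
width: 0.499
gripper_force: 0.0
clock: 11.85
position: [0.5858, 0.2953, 0.2741]
ee_rot: [1.205, 2.9, 0.005]
force: [0.3, 0.4, -0.0]
width: 0.501
gripper_force: 0.0
array([0.53279628, 0.34703138, 0.43167714]) array([-0.25972209, -0.11255756,  0.77744497])
[-0.07473207  0.57359487 -0.78972498  1.37830093  0.40569892  1.35367598
 -0.08643243]
```

View pics/w5.png

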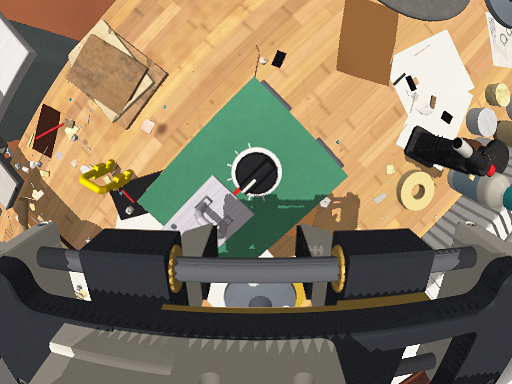

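The white pointer, from about (266,170) to (244,190), points at the red mark at (237,192). I'll check it numerically and work out the move to the bow.

```bash
python3 - <<'E'
from h import *
from cell import arm
import cv2
c={'K':arm.calibration('wrist')['K'],'xyz':np.array([0.53279628,0.34703138,0.43167714]),'orientation':np.array([-0.25972209,-0.11255756,0.77744497])}
im=cv2.imread("pics/w5.png");x0,y0=240,155
g=im[y0:195,x0:276].min(axis=2)
# bright pixels inside the black disc
m=np.zeros_like(g);cv2.circle(m,(256-x0,172-y0),18,1,-1)
n,l,st,ce=cv2.connectedComponentsWithStats(((g>110)&(m>0)).astype(np.uint8));
for i in range(1,n):
    ys,xs=np.where(l==i)
    if len(xs)<6: continue
    P=np.array([wonz(c,(x+x0,y+y0),.109) for x,y in zip(xs,ys)])
    u,s,v=np.linalg.svd(P-P.mean(0));d=v[0]*(-1 if v[0][1]>0 else 1)
    print(len(xs),ce[i]+[x0,y0],P.mean(0),"theta",np.arctan2(d[0],-d[1]),s[:2])
s=arm.observe();T=R.from_rotvec(s['ee_rot']).as_matrix()
print(np.degrees(np.arctan2(T[1,1],T[0,1])),T.T@(np.array([.5858,.218,.16])-s['position'])/.3)
E
```

```text
40 [250.7 183.3] [0.58606606 0.28683879] theta 0.012689272465274643 [0.02344382 0.00716797]
44.861690096105505 [-0.18201605 -0.17936344  0.3731397 ]
```

```bash
python3 -m pendant '{"slide":[[-0.091,-0.09,0],[-0.091,-0.09,0],[0,0,0],[0,0,0],[0,0,0],[0,0,0],[0,0,0],[0,0,0],[0,0,0],[0,0,0]],"dr":[[0,0,0],[0,0,0],[0,0,-1],[0,0,-1],[0,0,-1],[0,0,-1],[0,0,-1],[0,0,-1],[0,0,-0.57],[0,0,0]],"claw":[0.35,0.35,0.35,0.35,0.35,0.35,0.35,0.35,0.35,0.35]}'
python3 -m pendant '{"slide":[[0,0,0.13],[0,0,0.13],[0,0,0.13],[0,0,0],[0,0,0]],"dr":[[0,0,0],[0,0,0],[0,0,0],[0,0,0],[0,0,0]],"claw":[0.35,0.35,0.35,0.35,0.35]}'
python3 - <<'E'
from h import *
from cell import arm
s=arm.observe();T=R.from_rotvec(s['ee_rot']).as_matrix()
print(s['joints'],np.degrees(np.arctan2(T[1,1],T[0,1])),T[:,2],T.T@(np.array([.5858,.218,.103])-s['position'])/.3)
E
```

```text
clock: 12.9
position: [0.5847, 0.2166, 0.2693]
ee_rot: [0.003, -3.138, 0.002]
force: [0.4, 0.2, -0.4]
width: 0.347
gripper_force: 0.0
clock: 13.4
position: [0.5849, 0.2172, 0.1545]
ee_rot: [-0.001, -3.14, 0.001]
force: [0.4, -0.2, 1.9]
width: 0.352
gripper_force: 0.0
[ 0.14001883  0.68069178 -0.93313395  1.60697702  0.58380351  1.15800222
  0.6409845 ] 89.97232997213563 [-1.92298973e-03 -4.01899443e-04 -9.99998070e-01] [-0.00327929  0.00270209  0.1716066 ]
```

```bash
python3 -m pendant '{"slide":[[-0.003,0.002,0.06],[0,0,0.06],[0,0,0.05],[0,0,0],[0,0,0]],"dr":[[0,0,0],[0,0,0],[0,0,0],[0,0,0],[0,0,0]],"claw":[0.35,0.35,0.35,0.35,0.35]}'
python3 -c "
from cell import arm
import cv2
a=arm.get_image('side')[180:300,140:300];cv2.imwrite('pics/s6.png',cv2.resize(a[...,::-1],(800,600),interpolation=cv2.INTER_CUBIC))"
```

```text
clock: 13.9
position: [0.5862, 0.2179, 0.1036]
ee_rot: [0.001, -3.141, 0.0]
force: [-0.2, -0.6, -0.9]
width: 0.352
gripper_force: 0.0
```

View pics/s6.png

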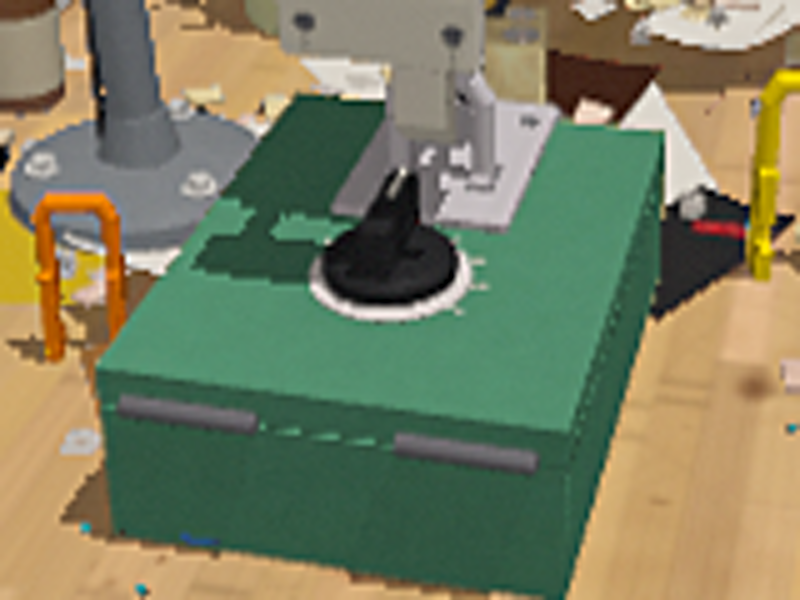

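The near finger, at crop (422,100), stands in front of the bow, and the dial points at the shackle. I close.

```bash
python3 -m pendant '{"slide":[[0,0,0],[0,0,0],[0,0,0],[0,0,0],[0,0,0],[0,0,0]],"dr":[[0,0,0],[0,0,0],[0,0,0],[0,0,0],[0,0,0],[0,0,0]],"claw":[0.2,0.1,0,0,0,0]}' 40
```

```text
clock: 14.55
position: [0.5865, 0.2181, 0.104]
ee_rot: [-0.0, 3.141, 0.0]
force: [-0.2, 1.3, 3.6]
width: 0.097
gripper_force: 40.0
```

```bash
python3 -m pendant '{"slide":[[0,0,-0.007],[0,0,-0.007],[0,0,-0.007],[0,0,-0.007],[0,0,-0.007],[0,0,0]],"dr":[[0,0,0],[0,0,0],[0,0,0],[0,0,0],[0,0,0],[0,0,0]],"claw":[0,0,0,0,0,0]}'
```

```text
clock: 15.15
position: [0.5865, 0.218, 0.1146]
ee_rot: [-0.0, 3.141, 0.0]
force: [-0.6, -1.0, -1.4]
width: 0.093
gripper_force: 40.0
```

It lifts freely, past the 3 mm block. I pull it straight up.

```bash
python3 -m pendant '{"slide":[[0,0,-0.03],[0,0,-0.03],[0,0,-0.03],[0,0,-0.03],[0,0,-0.03],[0,0,-0.03],[0,0,-0.03],[0,0,-0.03],[0,0,0],[0,0,0]],"dr":[[0,0,0],[0,0,0],[0,0,0],[0,0,0],[0,0,0],[0,0,0],[0,0,0],[0,0,0],[0,0,0],[0,0,0]],"claw":[0,0,0,0,0,0,0,0,0,0]}'
```

```text
clock: 16.15
position: [0.5864, 0.2178, 0.1863]
ee_rot: [-0.0, 3.141, -0.0]
force: [-0.3, 0.4, -2.5]
width: 0.09
gripper_force: 40.0
```

```bash
python3 -m pendant '{"slide":[[0,0,-0.05],[0,0,-0.08],[0,0,-0.08],[0,0,-0.08],[0,0,-0.05],[0,0,0],[0,0,0],[0,0,0],[0,0,0],[0,0,0]],"dr":[[0,0,0],[0,0,0],[0,0,0],[0,0,0],[0,0,0],[0,0,0],[0,0,0],[0,0,0],[0,0,0],[0,0,0]],"claw":[0,0,0,0,0,0,0,0,0,0]}'
python3 -c "
from cell import arm
import cv2
s=arm.observe();print(s['position'],s['force'],s['dq'].round(3))
a=arm.get_image('side')[100:295,110:370];cv2.imwrite('pics/s7.png',cv2.resize(a[...,::-1],(800,600),interpolation=cv2.INTER_CUBIC))"
```

```text
clock: 17.15
position: [0.5861, 0.2176, 0.2874]
ee_rot: [0.001, -3.14, 0.001]
force: [0.4, 0.9, -2.1]
width: 0.098
gripper_force: 40.0
[0.58611531 0.21764737 0.28736418] [ 0.42882405  0.89331609 -2.05461222] [-0.001 -0.003 -0.004 -0.006 -0.     0.001  0.001]
```

View pics/s7.png

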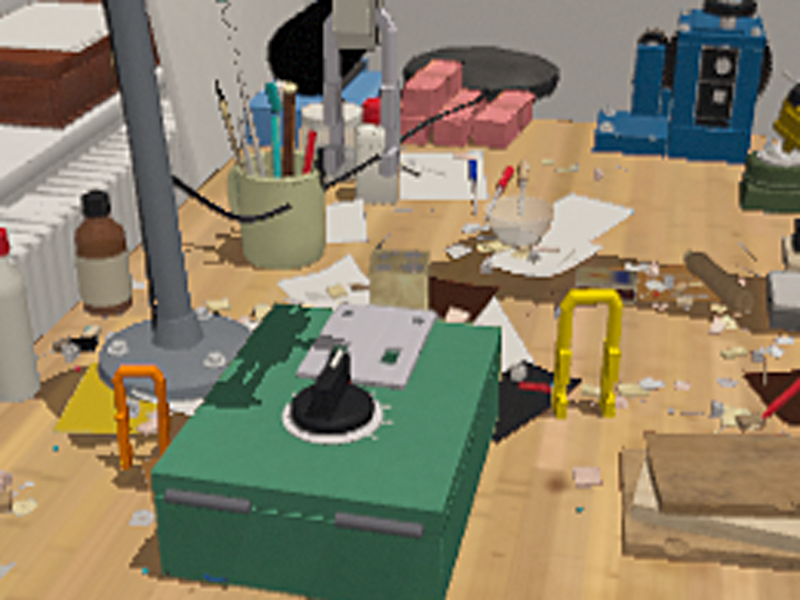

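The shackle hangs upright in the gripper (legs at crop (333,130) and (388,130)). The slots are empty and the dial points at the mark. The feet are about 0.21 m above the bench, so I hand in.

```bash
python3 -c "
from cell import arm
print(arm.sign_off())"
```

```text
the job is handed in; nothing more can be done
None
```

The job is handed in: the dial stands at the red mark, and the steel shackle is out of the box, held upright and still in the gripper with its feet about 0.21 m above the bench (13 cm above the lid); the hand-in gave no verdict.

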